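# Flip the sign plaque against the painting board

### The arm

A 6-joint arm with a two-finger parallel gripper is mounted at the origin on the work surface. World frame = base frame: x ahead of the robot, y to its left, z up, the work surface at z = 0. Lengths are in mm, angles in rad, forces in N, time in s.
With the tool pointing down it reaches from about 400 to 925 mm from the base axis. Payload 12.5 kg.
Tool frame: the origin (TCP) lies midway between the tips of the shut fingers; the grasp point (between the pads) lies grip_point_offset behind it (grip_point_offset is the distance from the TCP to the grasp point, in mm); x points along the fingers, y is the direction in which the jaws open and shut, and the axes are right-handed (so a half turn about x gives the same grasp; the last joint's range is limited). The gripper opens to 95 mm and grips with 3 to 60 N. Pads are 20 mm wide; open, the fingers measure 119 mm over their backs; the gripper's body (75 mm by 180 mm) begins 59 mm behind the grasp point.
Start: joints at [1.041, 0.491, 1.559, -0, 1.092, -0.106], TCP at [257.003, 569.733, 214.661] pointing down, gripper open.
Joint ranges: [-3.1, 3.1], [-0.84, 2.19], [0.05, 2.79], [-1.13, 4.28], [0.06, 2.93], [-2.69, 2.69]. Speed limits (rad/s): [2.22, 2.22, 2.79, 3.14, 3.14, 3.14].

### API

Orientations are given as a unit quaternion [w, x, y, z].
In Python, from plant import * gives the robot as it stands. The module is installed in compiled form; this text tells all that it offers.
- The arm moves only by the tool arm_command, never from a script. Its argument "moves" is a list of rows, each an object with "dr": the turn, a rotation vector about the tool's x, y, z in degrees, a list of three; "slide": the shift along the tool's x, y, z in cm, a list of three; "gripper": the opening, from -1 (shut) to 1 (fully open). In form: [{"dr": [rx, ry, rz], "slide": [dx, dy, dz], "gripper": gripper}, ...]. A call has 1 to 12 rows; each row is the pose to reach, as a shift and turn from the pose commanded when the call began, along the tool's axes at that moment; what a row does not reach only later rows make up. A row lasts 1/10 s, in which the tool goes at most 50 mm and 8.59 degrees, less where a joint would pass 70% of its speed; a pose out of reach is approached as far as the arm can. A call with a gripper value outside its range is refused whole. The fingers move at their own pace and stop on an object; "newtons" is the grip in N (left out, the last holds). Time passes only in rows, so rows that repeat a pose let the fingers close. It gives the time, the measured TCP pose, the force and the opening at its end, in the units of the state.
- get_state(): the state, without advancing time (a new reading comes with each control period).
- get_image(name): name is "side" or "top"; returns the picture (420x560x3 uint8, red, green, blue); there is no depth.
- camera_model(name): a dict with "fx", "fy", "cx", "cy" (pixels), "R" (3x3) and "t" (3): a world point X has camera coordinates R X + t. Camera axes: x right, y down, z forward; pixel columns grow to the right and rows downward; lengths in mm; the calibration is good to about 2 mm. A picture is of the moment at which its call begins. camera_model takes no time and is no camera call.
- finish_job(): hands the job in, once; it reports no verdict.
Trained networks look in the newest picture that a camera, given by its name, has taken for a name from the list of things; names that differ only in an ending like _2 or _b are one class to them, and where a whole thing is asked for, a point or a joint stands for the part that bears it (a point fixed in the world has none). Each returns a list of dicts, best first, with "conf" (0 to 1); they miss things now and then, are a little off and sometimes report something else, mostly with a low value. They report only what shows in the picture. A call takes as long as a camera call. They do not tell look-alikes from the thing itself.
- boxes_of(name, camera): "centre" ([x, y, z] in mm, in world coordinates, good to about 4 mm: the middle of the surface that is visible of it).
- spot_point(name, camera): "centre" ([x, y, z] in mm, in world coordinates, good to about 4 mm: a listed point, or the origin of a listed thing).
The state is a dict: "clock": time; "joints": joint angles; "dq": joint speeds; "effort": joint torques, N m; "eef_pos": TCP position; "orientation": TCP orientation; "wrist_force": force on the tool from outside, world axes, zero at the start; "torque": the same for the moment, N m; "finger_gap": finger opening in mm.
Only numpy, scipy, OpenCV 4.12 (cv2) and the standard library are available. Lean on these libraries where they do the work, as an engineer would, in place of code of your own. Each camera call takes 0.05 s, during which the arm holds its last target. There are 200 camera calls.

### The job

Turn the wooden sign plaque over without picking it up, using only the fingers: push it against the low blue front edge of the white painting board so that it tips up on that edge and flips over onto the board with its red painted face up, then push it along the board until it sits flush against the metal rail. Never lift or carry it clear of what it rests on, and do not disturb the tins, jar, bottle, brush and tape.

Things in the scene. Friction and masses are not known exactly. Their poses are not given: they have to be found in the camera images.
- plaque: loose wooden plaque, 60 to 130 g, starting face down: pale wood back slab 80 (x) x 110 (y) x 8 mm with a raised red painted panel 70 x 100 x 8 mm centred on its face (total 16 mm). Origin at the centre of the panel's outer surface; z points out of the back (up at the start, down once flipped); x runs across the 80 mm width, at the start towards the board within 0.35 rad
- plaque_lead (a point): middle of the plaque's long (110 mm) side face that is nearest to the board at the start: 40 mm along plaque x, 12 mm along z. Face down, the side faces run from 8 to 16 mm above the bench and below them the rim is open, 8 mm high and 5 mm deep: a fingertip held just above the bench bears on the side face's lower corner
- plaque_trail (a point): middle of the plaque's opposite long side face (-40 mm along plaque x, 12 mm along z), the one to push on at the start. Push it there while the fingertip rises in an arc with it, and it tips up about the board's edge. Its foot may ride up to 12 mm above the bench, level with the board's top, or slide back by up to 10 mm; past upright by 5 to 20 degrees it falls over by itself
- board: white painting board fixed to the bench: 150 (x) x 200 (y) x 12 mm, its front edge a square 12 mm step painted blue. Origin on the bench at the foot of the middle of that edge; x runs level from the edge to the rail, z up. Aluminium rail along y at the far side, near face at x = 128 mm, top 16 mm above the board. The plaque starts at negative x; flipped, its near side lies within about 12 mm of the edge, short of or past it
- tin_yellow: small paint tin with a yellow and red band, 56 mm across, 62 mm high; origin at the centre of its underside. A bystander: leave it alone
- tin_cream: paint tin with a white and red band, 66 mm across, 75 mm high, behind the rail; origin at the centre of its underside. A bystander: leave it alone
- tape: roll of green masking tape lying flat, 90 mm across, 24 mm high; origin at the centre of its underside. A bystander: leave it alone
- brush: paint brush, 200 mm long, orange handle, lying along its x axis, about 20 mm high; origin at the centre of its underside. A bystander: leave it alone
- jar: white jar with a red cap, 60 mm across, 75 mm high; origin at the centre of its underside. A bystander: leave it alone
- dropper: blue dropper bottle with a black cap, 32 mm across, 80 mm high; origin at the centre of its underside. A bystander: leave it alone
Not all that is in view belongs to the job. Leave any black or pink look-alike of the plaque alone.

How it is judged:
By the outcome, as a careful person would: the job done as asked, in the order asked, and still so for the second after the job is handed in, with the robot touching nothing.
It also fails if it takes over 64 s, if anything falls off the work surface, if the arm or the gripper's body presses on something with over 40 N, if the wrist force passes 120 N, or if a joint passes its speed limit or range.

## Working session

There is one attempt and no reset: what is moved stays moved. The work goes in short steps, Python scripts to look and compute and a tool call to move; the robot and the scene stay as the last step left them, time stands still between calls to the robot, and variables do not carry over. Pictures are saved under pics/ and viewed, about 8 in all and at most 12, crops included, and the job is handed in when it is done.

Besides the shell and the picture viewer there is one more tool, called after "Call:" by a JSON object that holds its "op" and its "data". arm_command: Moves the arm, as the interface text tells. Its arguments: {"type":"object","properties":{"moves":{"type":"array"},"newtons":{"type":"number"}},"required":["moves"]}

```bash
mkdir -p pics; python3 - <<'E'
from plant import *
import cv2
s=get_state();print(s)
for c in("top","side"):
    cv2.imwrite(f"pics/{c}0.png",get_image(c)[:,:,::-1])
    for n in["plaque","plaque_lead","plaque_trail","board","tin_yellow","tin_cream","tape","brush","jar","dropper"]:
        print(c,n,[([round(float(v)) for v in d["centre"]],round(d["conf"],2)) for d in spot_point(n,c)])
E
```

```text
{'clock': 0.0, 'joints': array([ 1.04139486e+00,  4.91580985e-01,  1.55945473e+00,  4.34732960e-05,
        1.09170088e+00, -1.05609225e-01]), 'dq': array([-0.00150476,  0.00088453, -0.00034415,  0.00098879,  0.00052966,
        0.00253314]), 'effort': array([-1.05495878e-03, -6.12627482e+01, -2.58183879e+01,  6.91361446e-02,
        4.83515114e-02, -1.00580505e-04]), 'eef_pos': array([256.86289091, 569.50831841, 214.04662035]), 'orientation': array([ 0.69115073,  0.14834138,  0.69142917, -0.14910133]), 'wrist_force': array([-0.17450126,  0.22519713,  0.13937638]), 'torque': array([ 0.01183669, -0.04198336, -0.01925966]), 'finger_gap': 95.02039778115247}
top plaque [([309, -181, -2], 0.98), ([495, -212, 3], 0.96), ([576, -42, -3], 0.84), ([733, -248, 4], 0.58)]
top plaque_lead [([519, -244, 15], 0.93), ([697, -243, 13], 0.71), ([578, -5, 14], 0.65), ([332, -150, 9], 0.58)]
top plaque_trail [([576, -85, 18], 0.88), ([777, -255, 13], 0.8), ([474, -175, 15], 0.72), ([280, -208, 14], 0.59)]
top board [([602, 68, -1], 0.72), ([759, 130, 0], 0.64)]
top tin_yellow [([466, 143, 3], 0.73), ([
[... 179 characters left out ...]
, ([721, -112, -3], 0.6)]
top dropper [([722, -110, 1], 0.84)]
side plaque [([576, -44, 1], 0.96), ([306, -178, 2], 0.9), ([498, -211, -1], 0.76), ([737, -252, 1], 0.68)]
side plaque_lead [([579, -4, 12], 0.96), ([335, -151, 11], 0.84), ([517, -243, 16], 0.58)]
side plaque_trail [([570, -82, 10], 0.9), ([778, -259, 14], 0.88), ([473, -179, 6], 0.76), ([577, -42, -2], 0.64), ([278, -206, 12], 0.6)]
side board [([602, 69, 1], 0.74)]
side tin_yellow [([465, 145, 3], 0.78)]
side tin_cream [([586, 294, -4], 0.84), ([461, -12, 5], 0.5)]
side tape [([744, -11, 0], 0.93)]
side brush [([457, -13, 5], 0.97)]
side jar [([755, 137, 3], 0.96), ([719, -109, -2], 0.16)]
side dropper [([577, -44, 0], 0.41)]
```

```bash
python3 - <<'E'
import cv2,numpy as np
a=cv2.imread("pics/top0.png");b=cv2.imread("pics/side0.png")
cv2.imwrite("pics/both0.png",cv2.resize(np.hstack([a,b]),(800,300),interpolation=cv2.INTER_AREA))
from plant import *
for c in("top","side"):
    m=camera_model(c); print(c,m["fx"],np.round(m["R"],3).tolist(),np.round(-np.array(m["R"]).T@m["t"]))
    def P(x):
        q=np.array(m["R"])@x+m["t"];return np.round([m["fx"]*q[0]/q[2]+m["cx"],m["fy"]*q[1]/q[2]+m["cy"]])
    for n,x in dict(p=[576,-43,16],b=[602,68,12],k1=[496,-212,16],k2=[735,-250,16],k3=[308,-180,16]).items():print(n,P(np.array(x)))
E
```

```text
top 495.99447229104015 [[0.024, -1.0, -0.004], [-0.996, -0.023, -0.087], [0.087, 0.006, -0.996]] [453.  17. 961.]
p [318. 185.]
b [261. 170.]
k1 [406. 229.]
k2 [426. 106.]
k3 [389. 329.]
side 542.450523352053 [[0.917, -0.399, 0.019], [-0.251, -0.611, -0.751], [0.311, 0.684, -0.66]] [ 208. -693.  725.]
p [312. 237.]
b [299. 200.]
k1 [314. 316.]
k2 [448. 289.]
k3 [197. 338.]
```

View pics/top0.png

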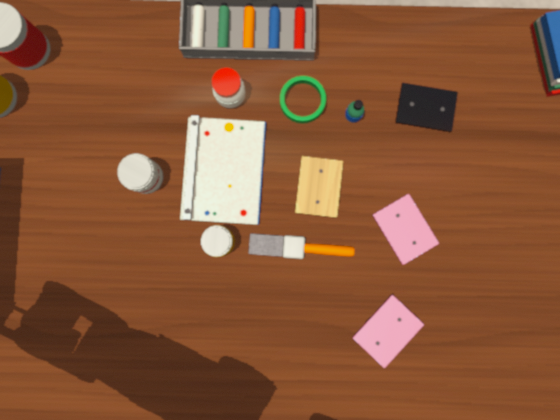

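View pics/side0.png

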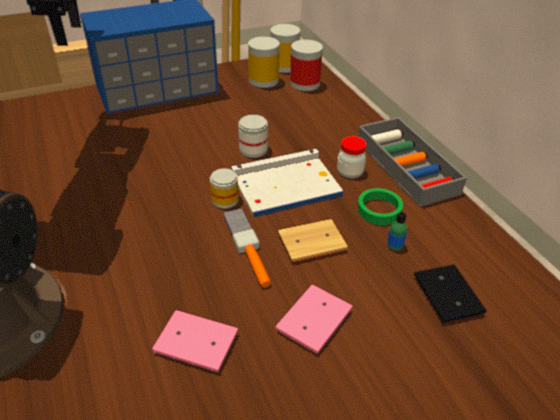

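The picture shows one pale wooden plaque, at top (319,186) and side (312,240). The look-alikes are pink at top (406,229) and (388,331), and black at top (426,107). The wooden one fits the description. The blue board edge runs from top (266,122) to (260,223). Next I'll measure the corners precisely and make the confirming crop.

```bash
cat > h.py <<'E'
from plant import *
import numpy as np,cv2
from scipy.spatial.transform import Rotation as Ro
def ray(c,uv,z):
    m=camera_model(c);R=np.array(m["R"]);o=-R.T@np.array(m["t"])
    d=R.T@np.array([(uv[0]-m["cx"])/m["fx"],(uv[1]-m["cy"])/m["fy"],1]);return o+d*(z-o[2])/d[2]
def rot(): q=get_state()["orientation"];return Ro.from_quat([q[1],q[2],q[3],q[0]]).as_matrix()
def show():
    s=get_state();print(round(s["clock"],2),np.round(s["eef_pos"],1),np.round(s["wrist_force"],1),round(s["finger_gap"],1));print(np.round(rot(),3).tolist(),np.round(s["joints"],2))
def togo(p,x=None,z0=None):
    """slide (cm) and dr (deg) to TCP p with tool x dir and jaw dir"""
    s=get_state();R=rot();print("slide cm",np.round(R.T@(np.array(p)-s["eef_pos"])/10,2))
    if x is not None:
        x=np.array(x,float);x/=np.linalg.norm(x)
        for sg in(1,-1):
            y=sg*np.array(z0,float);y=y-x*(x@y);y/=np.linalg.norm(y);T=np.c_[x,y,np.cross(x,y)]
            print("dr deg",np.round(Ro.from_matrix(R.T@T).as_rotvec(degrees=True),1))
E
python3 - <<'E'
from h import *
a=cv2.imread("pics/top0.png");h=cv2.cvtColor(a,cv2.COLOR_BGR2HSV)
def seg(mask,box,z,n):
    m=np.zeros_like(mask);x0,y0,x1,y1=box;m[y0:y1,x0:x1]=mask[y0:y1,x0:x1]
    c=max(cv2.findContours(m,cv2.RETR_EXTERNAL,cv2.CHAIN_APPROX_NONE)[0],key=cv2.contourArea)
    w=np.array([ray("top",p[0],z)[:2] for p in c],np.float32);r=cv2.minAreaRect(w)
    print(n,r,np.round(cv2.boxPoints(r),1).tolist())
seg(((h[...,2]>150)*255).astype(np.uint8),(285,145,355,228),16,"plaque")
seg(((h[...,2]>120)*255).astype(np.uint8),(178,112,275,226),12,"board")
bl=(h[...,0]>95)&(h[...,0]<130)&(h[...,1]>100)
v,u=np.nonzero(bl[112:228,250:275]);w=np.array([ray("top",(x+250,y+112),10)[:2] for x,y in zip(u,v)],np.float32)
print("blue",len(w),cv2.fitLine(w,cv2.DIST_HUBER,0,.01,.01).ravel(),w.min(0),w.max(0))
cv2.imwrite("pics/crop.png",cv2.resize(a[100:270,170:370],None,fx=4,fy=3.5,interpolation=cv2.INTER_CUBIC))
show(); togo([575,-150,120],[0,0,-1],[1,0,0])
E
```

```text
plaque ((574.3721313476562, -41.67584228515625), (91.45661163330078, 114.46685791015625), 84.61050415039062) [[513.0999755859375, -81.80000305175781], [627.0999755859375, -92.5999984741211], [635.5999755859375, -1.5], [521.7000122070312, 9.199999809265137]]
board ((605.4417114257812, 135.8609619140625), (221.218994140625, 187.6110382080078), 1.4453831911087036) [[492.5, 226.8000030517578], [497.20001220703125, 39.29999923706055], [718.4000244140625, 44.900001525878906], [713.5999755859375, 232.39999389648438]]Traceback (most recent call last):
  File "<stdin>", line 12, in <module>
cv2.error: OpenCV(4.12.0) /io/opencv/modules/imgproc/src/linefit.cpp:618: error: (-215:Assertion failed) npoints2 >= 0 || npoints3 >= 0 in function 'fitLine'
```

```bash
python3 - <<'E'
from h import *
a=cv2.imread("pics/top0.png");g=a[...,1].astype(int)
def edge(rows,lo,hi,z,n,sgn):
    pts=[]
    for r in rows:
        d=np.diff(cv2.GaussianBlur(g[r:r+1,lo:hi].astype(np.float32),(3,1),0)[0])*sgn;k=int(d.argmax());
        k2=np.clip(k,1,len(d)-2);den=d[k2-1]-2*d[k2]+d[k2+1];s=0.5*(d[k2-1]-d[k2+1])/den if den else 0
        pts.append(ray("top",(lo+k2+s+.5,r),z)[:2])
    f=cv2.fitLine(np.array(pts,np.float32),cv2.DIST_HUBER,0,.01,.01).ravel();t=f[:2]*np.sign(f[0]);
    print(n,"y at x=575:",round(f[3]+(575-f[2])*t[1]/t[0],1),"slope deg",round(np.degrees(np.arctan2(t[1],t[0])),2))
edge(range(163,208),325,355,14,"trail",-1)
edge(range(163,208),288,312,14,"lead",1)
edge(range(128,216),250,275,12,"board edge",-1)
edge(range(130,210),188,198,28,"rail",1)
s=cv2.resize(a[100:270,170:370],None,fx=4,fy=3.4,interpolation=cv2.INTER_CUBIC)
cv2.imwrite("pics/crop.png",s)
show(); togo([575,-150,120],[0,0,-1],[1,0.0,0])
E
```

```text
trail y at x=575: -85.9 slope deg -5.27
lead y at x=575: -4.3 slope deg -5.64
board edge y at x=575: 67.7 slope deg -2.29
rail y at x=575: 192.6 slope deg 7.75
1.1 [257.  569.7 214.7] [-0.9 -1.4 -0.5] 94.5
[[0.0, 0.411, 0.912], [0.0, 0.912, -0.411], [-1.0, 0.0, 0.0]] [ 1.04  0.49  1.56 -0.    1.09 -0.11]
slide cm [  9.46 -52.53  58.58]
dr deg [65.7 -0.  -0. ]
dr deg [-114.3    0.    -0. ]
```

View pics/crop.png

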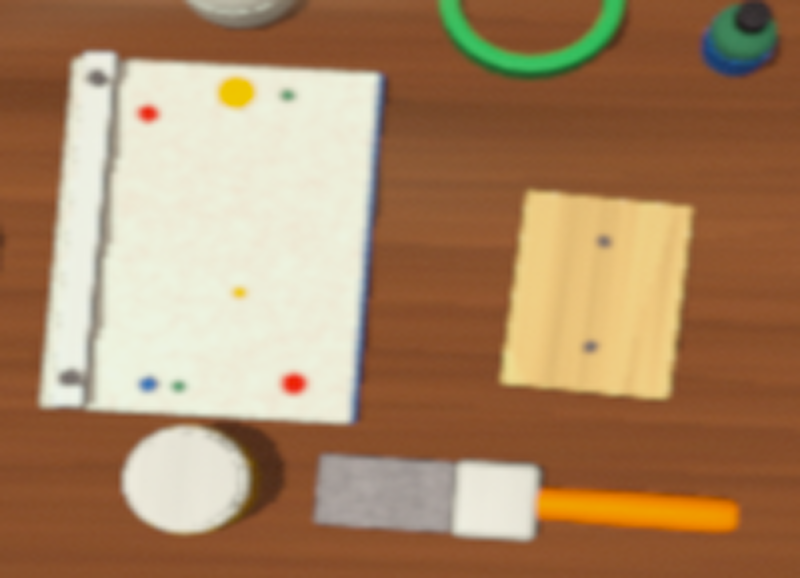

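The crop shows the pale wooden plaque with two screw holes at crop (600,295), and the board with its blue edge at x≈370. It is the only wooden plaque, so it is the one meant. Moving over now.

Call:
{"op": "arm_command", "data": {"moves": [{"dr": [68, 0, 0], "slide": [0, -52.5, 58.6], "gripper": 0.25}, {"dr": [68, 0, 0], "slide": [0, -52.5, 58.6], "gripper": 0.25}, {"dr": [68, 0, 0], "slide": [0, -52.5, 58.6], "gripper": 0.25}, {"dr": [68, 0, 0], "slide": [0, -52.5, 58.6], "gripper": 0.25}, {"dr": [68, 0, 0], "slide": [0, -52.5, 58.6], "gripper": 0.25}, {"dr": [68, 0, 0], "slide": [0, -52.5, 58.6], "gripper": 0.25}, {"dr": [68, 0, 0], "slide": [0, -52.5, 58.6], "gripper": 0.25}, {"dr": [68, 0, 0], "slide": [0, -52.5, 58.6], "gripper": 0.25}, {"dr": [68, 0, 0], "slide": [0, -52.5, 58.6], "gripper": 0.25}, {"dr": [68, 0, 0], "slide": [0, -52.5, 58.6], "gripper": 0.25}, {"dr": [68, 0, 0], "slide": [0, -52.5, 58.6], "gripper": 0.25}, {"dr": [68, 0, 0], "slide": [0, -52.5, 58.6], "gripper": 0.25}]}}

```text
clock: 2.3
eef_pos: [500.2, 18.9, 214.9]
orientation: [0.49, 0.51, 0.49, -0.51]
wrist_force: [0.8, 0.7, -0.4]
finger_gap: 59.4
```

```bash
python3 - <<'E'
from h import *
show(); togo([573,-130,60],[0,0,-1],[.9992,-0.04,0])
E
```

```text
2.3 [500.2  18.9 214.9] [ 0.8  0.7 -0.4] 59.4
[[0.001, 0.999, -0.04], [0.0, -0.04, -0.999], [-1.0, 0.001, -0.0]] [-0.09  0.31  1.86  0.    0.97 -0.05]
slide cm [15.49  7.86 14.59]
dr deg [ 0. -0. -0.]
dr deg [-1.8e+02  1.0e-01 -0.0e+00]
```

Call:
{"op": "arm_command", "data": {"moves": [{"dr": [0, 0, 0], "slide": [0, 2.6, 5], "gripper": 0.25}, {"dr": [0, 0, 0], "slide": [0, 5.2, 10], "gripper": 0.25}, {"dr": [0, 0, 0], "slide": [0, 7.9, 14.6], "gripper": 0.25}, {"dr": [0, 0, 0], "slide": [5, 7.9, 14.6], "gripper": 0.25}, {"dr": [0, 0, 0], "slide": [10, 7.9, 14.6], "gripper": 0.25}, {"dr": [0, 0, 0], "slide": [15, 7.9, 14.6], "gripper": 0.25}, {"dr": [0, 0, 0], "slide": [18, 7.9, 14.6], "gripper": 0.25}, {"dr": [0, 0, 0], "slide": [20, 7.9, 14.6], "gripper": 0.25}, {"dr": [0, 0, 0], "slide": [20.2, 7.9, 14.6], "gripper": 0.25}, {"dr": [0, 0, 0], "slide": [20.4, 7.9, 14.6], "gripper": 0.25}, {"dr": [0, 0, 0], "slide": [20.6, 7.9, 14.6], "gripper": 0.25}, {"dr": [0, 0, 0], "slide": [20.8, 7.9, 14.6], "gripper": 0.25}]}}

```text
clock: 3.5
eef_pos: [573.5, -128.2, 7.8]
orientation: [0.491, 0.51, 0.489, -0.509]
wrist_force: [0.3, 0.5, 1.0]
finger_gap: 59.7
```

```bash
python3 - <<'E'
from h import *
show()
i=get_image("side")[:,:,::-1];cv2.imwrite("pics/s1.png",cv2.resize(i[130:330,200:440],None,fx=3.3,fy=3,interpolation=cv2.INTER_CUBIC))
E
```

```text
3.5 [ 573.5 -128.2    7.8] [0.3 0.5 1. ] 59.7
[[0.002, 0.999, -0.04], [-0.001, -0.04, -0.999], [-1.0, 0.002, 0.001]] [-0.33  0.71  1.82  0.    0.61 -0.29]
```

View pics/s1.png

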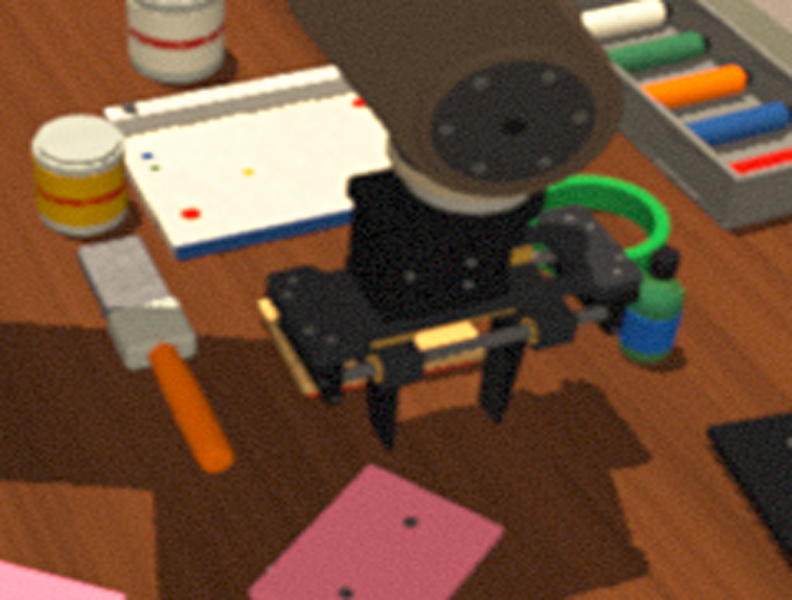

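Call:
{"op": "arm_command", "data": {"moves": [{"dr": [0, 0, 0], "slide": [0.3, 0, -0.8], "gripper": 0.25}, {"dr": [0, 0, 0], "slide": [0.4, 0, -1.6], "gripper": 0.25}, {"dr": [0, 0, 0], "slide": [0.4, 0, -2.4], "gripper": 0.25}, {"dr": [0, 0, 0], "slide": [0.4, 0, -3.2], "gripper": 0.25}, {"dr": [0, 0, 0], "slide": [0.4, 0, -4], "gripper": 0.25}, {"dr": [0, 0, 0], "slide": [0.4, 0, -4.8], "gripper": 0.25}, {"dr": [0, 0, 0], "slide": [0.4, 0, -5.6], "gripper": 0.25}, {"dr": [0, 0, 0], "slide": [0.4, 0, -6.4], "gripper": 0.25}, {"dr": [0, 0, 0], "slide": [0.4, 0, -7.2], "gripper": 0.25}, {"dr": [0, 0, 0], "slide": [0.4, 0, -8], "gripper": 0.25}, {"dr": [0, 0, 0], "slide": [0.4, 0, -8.5], "gripper": 0.25}, {"dr": [0, 0, 0], "slide": [0.4, 0, -8.5], "gripper": 0.25}]}}

```text
clock: 4.75
eef_pos: [576.2, -42.3, 2.6]
orientation: [0.49, 0.51, 0.49, -0.51]
wrist_force: [-0.7, -0.3, -0.1]
finger_gap: 59.5
```

```bash
python3 - <<'E'
from h import *
show()
for c in("top","side"):
    i=get_image(c)[:,:,::-1];cv2.imwrite(f"pics/{c}2.png",i)
    for n in["plaque","plaque_lead","plaque_trail"]:
        print(c,n,[([round(float(v)) for v in d["centre"]],round(d["conf"],2)) for d in spot_point(n,c) if abs(d["centre"][0]-576)<40 and d["centre"][1]>-130])
a=cv2.imread("pics/top2.png")[110:240,220:370];b=cv2.imread("pics/side2.png")[150:280,230:380]
cv2.imwrite("pics/c2.png",cv2.resize(np.hstack([a,b]),(800,346),interpolation=cv2.INTER_CUBIC))
E
```

```text
4.75 [576.2 -42.3   2.6] [-0.7 -0.3 -0.1] 59.5
[[-0.0, 0.999, -0.039], [0.0, -0.039, -0.999], [-1.0, -0.0, -0.0]] [-0.19  0.71  1.85  0.    0.58 -0.15]
top plaque [([577, 15, -3], 0.55)]
top plaque_lead [([578, 51, 13], 0.76)]
top plaque_trail []
side plaque [([577, 11, 1], 0.88)]
side plaque_lead []
side plaque_trail [([574, -30, 8], 0.6)]
```

View pics/c2.png

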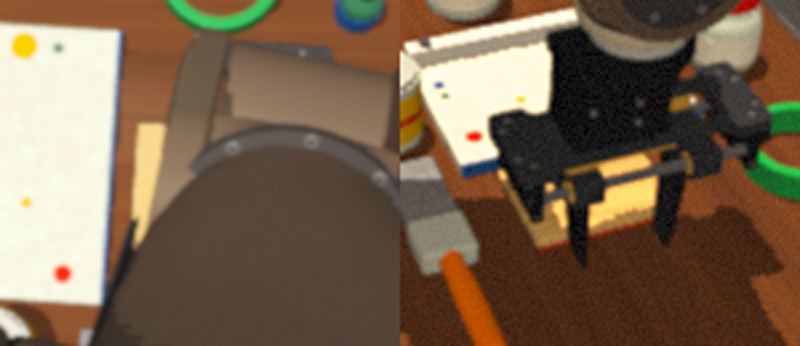

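Top-left: the plaque is moving along with its front still short of the blue edge. Side: both fingers bear on its trailing side. Pushing on to the edge.

Call:
{"op": "arm_command", "data": {"moves": [{"dr": [0, 0, 0], "slide": [0, 0, -0.5], "gripper": 0.25}, {"dr": [0, 0, 0], "slide": [0, 0, -1.0], "gripper": 0.25}, {"dr": [0, 0, 0], "slide": [0, 0, -1.4], "gripper": 0.25}, {"dr": [0, 0, 0], "slide": [0, 0, -1.6], "gripper": 0.25}, {"dr": [0, 0, 0], "slide": [0, 0, -1.8], "gripper": 0.25}]}}

```text
clock: 5.65
eef_pos: [576.9, -24.7, 2.6]
orientation: [0.49, 0.51, 0.49, -0.51]
wrist_force: [0.7, -0.9, -0.4]
finger_gap: 59.4
```

Call:
{"op": "arm_command", "data": {"moves": [{"dr": [0, 0, 0], "slide": [0, 0, -0.1], "gripper": 0.25}, {"dr": [0, 0, 0], "slide": [0, 0, -0.2], "gripper": 0.25}]}}

```text
clock: 5.85
eef_pos: [576.9, -24.0, 2.6]
orientation: [-0.49, -0.509, -0.49, 0.51]
wrist_force: [-3.1, -14.7, 0.3]
finger_gap: 59.2
```

Call:
{"op": "arm_command", "data": {"moves": [{"dr": [0, 0, 0], "slide": [-0.28, 0, -0.01], "gripper": 0.25}, {"dr": [0, 0, 0], "slide": [-0.56, 0, -0.02], "gripper": 0.25}, {"dr": [0, 0, 0], "slide": [-0.84, 0, -0.05], "gripper": 0.25}, {"dr": [0, 0, 0], "slide": [-1.11, 0, -0.08], "gripper": 0.25}]}}

```text
clock: 6.25
eef_pos: [577.0, -23.3, 13.9]
orientation: [-0.49, -0.51, -0.49, 0.51]
wrist_force: [-0.4, -8.5, -0.2]
finger_gap: 59.6
```

```bash
python3 - <<'E'
from h import *
show()
for c in("side",):
    i=get_image(c)[:,:,::-1];cv2.imwrite(f"pics/{c}3.png",i[150:270,250:400])
b=cv2.imread("pics/side3.png")
cv2.imwrite("pics/c3.png",cv2.resize(b,(750,600),interpolation=cv2.INTER_CUBIC))
E
```

```text
6.25 [577.  -23.3  13.9] [-0.4 -8.5 -0.2] 59.6
[[-0.0, 0.999, -0.04], [-0.001, -0.04, -0.999], [-1.0, 0.0, 0.001]] [-0.15  0.69  1.84 -0.    0.61 -0.11]
```

View pics/c3.png

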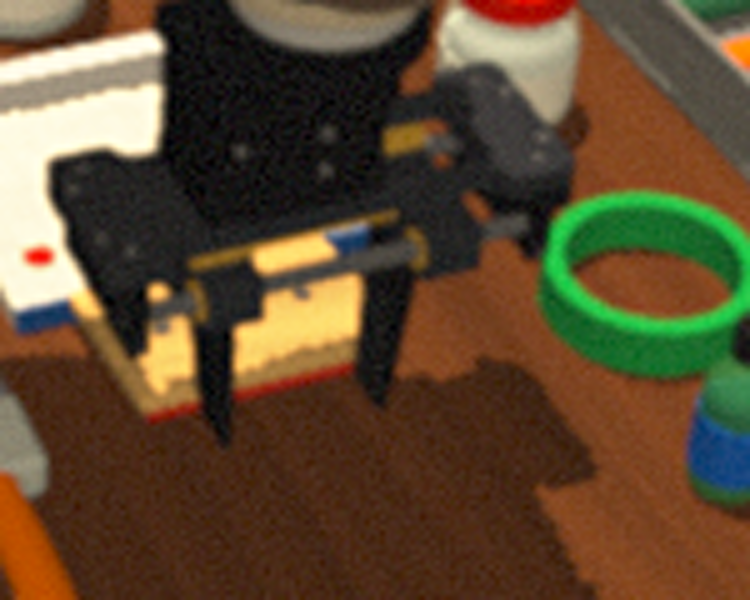

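```bash
cat >> h.py <<'E'
def proj(c,X):
    m=camera_model(c);q=np.array(m["R"])@np.array(X,float)+m["t"];return np.array([m["fx"]*q[0]/q[2]+m["cx"],m["fy"]*q[1]/q[2]+m["cy"]])
E
python3 - <<'E'
from h import *
for th in(0,8,10):
  t=np.radians(th);c,s=np.cos(t),np.sin(t)
  for n,(a,b) in dict(slablow=(-80,0),slabtop=(-80,8),panel=(-75,-8)).items():
    o=[]
    for x in(523,632):
      X=[x+ (5 if n=="panel" else 0)*(1 if x<577 else -1), 67.7-0.04*(x-575)+a*c+b*s, 8-a*s+b*c]
      o.append(np.round((proj("side",X)-[250,150])*5))
    print(th,n,o)
for x in(577-36,577+36): print("tip",np.round((proj("side",[x,-23.3,13.9])-[250,150])*5))
E
```

```text
0 slablow [array([146., 430.]), array([404., 364.])]
0 slabtop [array([147., 414.]), array([406., 349.])]
0 panel [array([153., 433.]), array([385., 374.])]
8 slablow [array([146., 407.]), array([406., 342.])]
8 slabtop [array([145., 390.]), array([406., 325.])]
8 panel [array([154., 414.]), array([388., 355.])]
10 slablow [array([146., 401.]), array([406., 336.])]
10 slabtop [array([145., 383.]), array([406., 318.])]
10 panel [array([154., 409.]), array([388., 350.])]
tip [204. 428.]
tip [373. 379.]
```

The projection check puts the red panel's lower edge at crop (150,420)–(358,363). That fits a tilt of about 8°, so the plaque is tipping. Continuing the arc.

Call:
{"op": "arm_command", "data": {"moves": [{"dr": [0, 0, 0], "slide": [-0.28, 0, -0.04], "gripper": 0.25}, {"dr": [0, 0, 0], "slide": [-0.55, 0, -0.09], "gripper": 0.25}, {"dr": [0, 0, 0], "slide": [-0.82, 0, -0.16], "gripper": 0.25}, {"dr": [0, 0, 0], "slide": [-1.09, 0, -0.23], "gripper": 0.25}, {"dr": [0, 0, 0], "slide": [-1.36, 0, -0.31], "gripper": 0.25}, {"dr": [0, 0, 0], "slide": [-1.63, 0, -0.4], "gripper": 0.25}]}}

```text
clock: 6.9
eef_pos: [577.3, -19.5, 30.4]
orientation: [-0.49, -0.51, -0.49, 0.51]
wrist_force: [-1.5, -9.8, 3.0]
finger_gap: 59.6
```

Call:
{"op": "arm_command", "data": {"moves": [{"dr": [0, 0, 0], "slide": [-0.26, 0, -0.1], "gripper": 0.25}, {"dr": [0, 0, 0], "slide": [-0.51, 0, -0.21], "gripper": 0.25}, {"dr": [0, 0, 0], "slide": [-0.76, 0, -0.33], "gripper": 0.25}, {"dr": [0, 0, 0], "slide": [-1.02, 0, -0.46], "gripper": 0.25}]}}

```text
clock: 7.3
eef_pos: [577.5, -15.1, 40.8]
orientation: [-0.49, -0.51, -0.489, 0.51]
wrist_force: [-2.2, -11.7, 5.3]
finger_gap: 59.6
```

```bash
python3 - <<'E'
from h import *
show()
i=get_image("side")[:,:,::-1];cv2.imwrite("pics/c4.png",cv2.resize(i[130:250,250:400],(750,600),interpolation=cv2.INTER_CUBIC))
E
```

```text
7.3 [577.5 -15.1  40.8] [ -2.2 -11.7   5.3] 59.6
[[0.001, 0.999, -0.04], [-0.001, -0.04, -0.999], [-1.0, 0.001, 0.001]] [-0.14  0.65  1.83 -0.    0.66 -0.1 ]
```

View pics/c4.png

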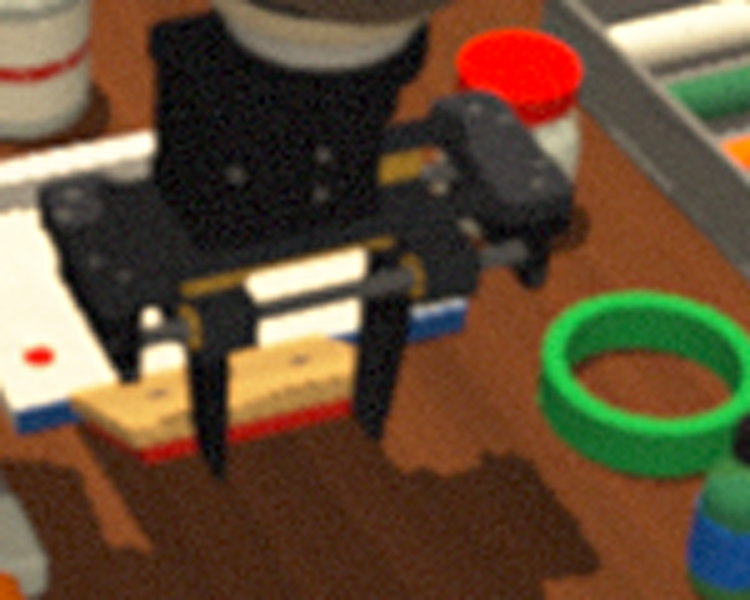

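The side view shows the plaque tipped to about 28°, with its lead edge on the blue edge (crop 75–460, 410–310) and both fingertips at its trailing corner. The force is along the plaque, so I'll ease the preload a little.

Call:
{"op": "arm_command", "data": {"moves": [{"dr": [0, 0, 0], "slide": [-0.24, 0, -0.09], "gripper": 0.25}, {"dr": [0, 0, 0], "slide": [-0.48, 0, -0.21], "gripper": 0.25}, {"dr": [0, 0, 0], "slide": [-0.71, 0, -0.35], "gripper": 0.25}, {"dr": [0, 0, 0], "slide": [-0.94, 0, -0.51], "gripper": 0.25}, {"dr": [0, 0, 0], "slide": [-1.16, 0, -0.67], "gripper": 0.25}, {"dr": [0, 0, 0], "slide": [-1.38, 0, -0.84], "gripper": 0.25}]}}

```text
clock: 7.95
eef_pos: [577.9, -6.4, 54.7]
orientation: [-0.49, -0.51, -0.49, 0.51]
wrist_force: [-1.5, -8.4, 6.8]
finger_gap: 59.4
```

Call:
{"op": "arm_command", "data": {"moves": [{"dr": [0, 0, 0], "slide": [-0.21, 0, -0.18], "gripper": 0.25}, {"dr": [0, 0, 0], "slide": [-0.42, 0, -0.36], "gripper": 0.25}, {"dr": [0, 0, 0], "slide": [-0.62, 0, -0.55], "gripper": 0.25}, {"dr": [0, 0, 0], "slide": [-0.81, 0, -0.75], "gripper": 0.25}]}}

```text
clock: 8.35
eef_pos: [578.3, 1.3, 62.9]
orientation: [-0.491, -0.51, -0.489, 0.51]
wrist_force: [-1.6, -7.2, 6.9]
finger_gap: 59.8
```

```bash
python3 - <<'E'
from h import *
show()
i=get_image("side")[:,:,::-1];cv2.imwrite("pics/c5.png",cv2.resize(i[120:240,250:400],(750,600),interpolation=cv2.INTER_CUBIC))
E
```

```text
8.35 [578.3   1.3  62.9] [-1.6 -7.2  6.9] 59.8
[[0.001, 0.999, -0.04], [-0.001, -0.04, -0.999], [-1.0, 0.001, 0.001]] [-0.11  0.62  1.82 -0.    0.71 -0.07]
```

View pics/c5.png

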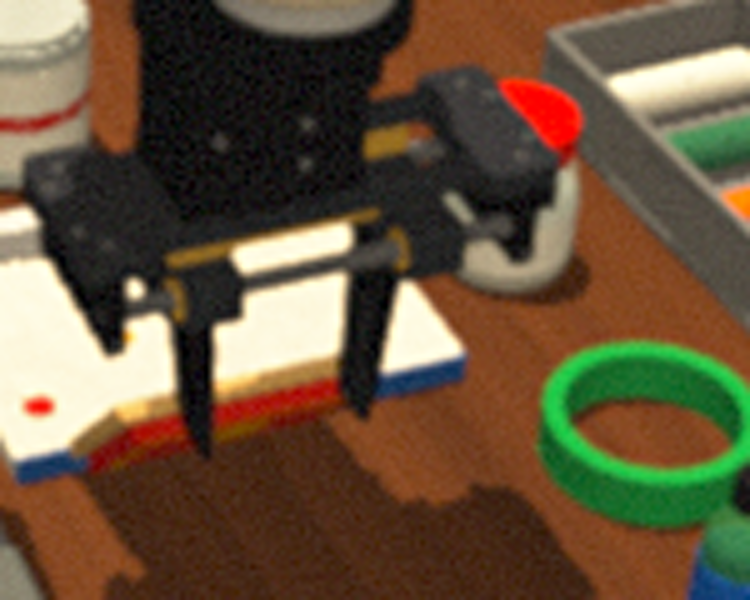

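Side view: about 50°, red face now facing the fingers, foot on the blue edge, fingers at (205,440) and (360,400). Carrying on.

Call:
{"op": "arm_command", "data": {"moves": [{"dr": [0, 0, 0], "slide": [-0.21, 0, -0.21], "gripper": 0.25}, {"dr": [0, 0, 0], "slide": [-0.41, 0, -0.42], "gripper": 0.25}, {"dr": [0, 0, 0], "slide": [-0.59, 0, -0.64], "gripper": 0.25}, {"dr": [0, 0, 0], "slide": [-0.76, 0, -0.87], "gripper": 0.25}, {"dr": [0, 0, 0], "slide": [-0.91, 0, -1.11], "gripper": 0.25}, {"dr": [0, 0, 0], "slide": [-1.06, 0, -1.35], "gripper": 0.25}]}}

```text
clock: 9.0
eef_pos: [578.9, 14.7, 73.9]
orientation: [-0.491, -0.51, -0.489, 0.51]
wrist_force: [-3.1, -8.8, 12.4]
finger_gap: 59.5
```

Call:
{"op": "arm_command", "data": {"moves": [{"dr": [0, 0, 0], "slide": [-0.14, 0, -0.25], "gripper": 0.25}, {"dr": [0, 0, 0], "slide": [-0.27, 0, -0.5], "gripper": 0.25}, {"dr": [0, 0, 0], "slide": [-0.39, 0, -0.76], "gripper": 0.25}, {"dr": [0, 0, 0], "slide": [-0.5, 0, -1.02], "gripper": 0.25}]}}

```text
clock: 9.4
eef_pos: [579.3, 24.8, 79.5]
orientation: [0.491, 0.51, 0.489, -0.51]
wrist_force: [-5.1, -9.4, 20.2]
finger_gap: 59.4
```

```bash
python3 - <<'E'
from h import *
show()
i=get_image("side")[:,:,::-1];cv2.imwrite("pics/c6.png",cv2.resize(i[110:240,240:390],(750,600),interpolation=cv2.INTER_CUBIC))
E
```

```text
9.4 [579.3  24.8  79.5] [-5.1 -9.4 20.2] 59.4
[[0.002, 0.999, -0.04], [-0.002, -0.04, -0.999], [-1.0, 0.002, 0.001]] [-0.07  0.59  1.8  -0.    0.74 -0.03]
```

View pics/c6.png

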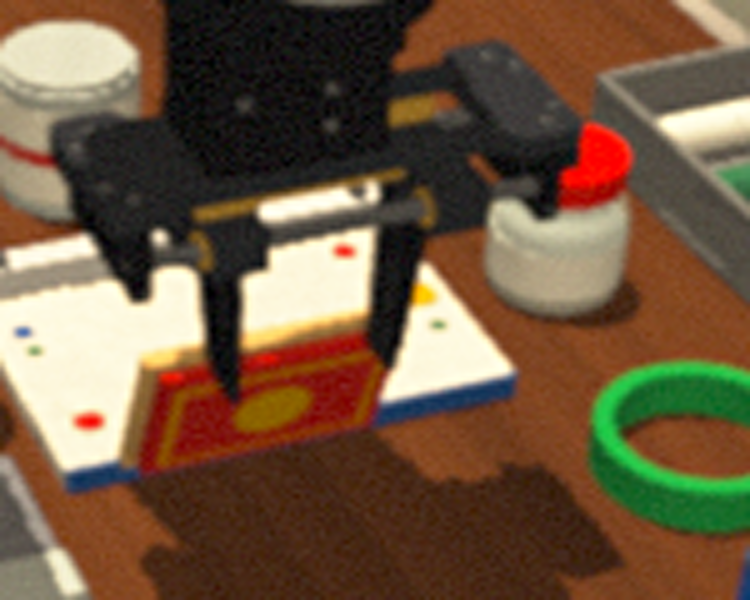

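Side view: about 67°, red face towards the fingers, which press down a little in the notch. I'll rise a few mm to unload, then push forward past upright.

Call:
{"op": "arm_command", "data": {"moves": [{"dr": [0, 0, 0], "slide": [-0.25, 0, -0.2], "gripper": 0.25}, {"dr": [0, 0, 0], "slide": [-0.4, 0, -0.5], "gripper": 0.25}, {"dr": [0, 0, 0], "slide": [-0.5, 0, -0.8], "gripper": 0.25}, {"dr": [0, 0, 0], "slide": [-0.55, 0, -1.1], "gripper": 0.25}, {"dr": [0, 0, 0], "slide": [-0.6, 0, -1.4], "gripper": 0.25}, {"dr": [0, 0, 0], "slide": [-0.6, 0, -1.7], "gripper": 0.25}]}}

```text
clock: 10.05
eef_pos: [580.0, 42.4, 85.6]
orientation: [0.491, 0.51, 0.489, -0.51]
wrist_force: [-6.0, -5.5, 26.3]
finger_gap: 59.2
```

Call:
{"op": "arm_command", "data": {"moves": [{"dr": [0, 0, 0], "slide": [0, 0, -0.3], "gripper": 0.25}, {"dr": [0, 0, 0], "slide": [0, 0, -0.6], "gripper": 0.25}, {"dr": [0, 0, 0], "slide": [0, 0, -0.9], "gripper": 0.25}, {"dr": [0, 0, 0], "slide": [0, 0, -1.2], "gripper": 0.25}, {"dr": [0, 0, 0], "slide": [0, 0, -1.5], "gripper": 0.25}]}}

```text
clock: 10.55
eef_pos: [581.0, 57.7, 87.4]
orientation: [0.491, 0.511, 0.489, -0.509]
wrist_force: [-9.8, -1.4, 39.1]
finger_gap: 59.3
```

Call:
{"op": "arm_command", "data": {"moves": [{"dr": [0, 0, 0], "slide": [0, 0, -0.3], "gripper": 0.25}, {"dr": [0, 0, 0], "slide": [0, 0, -0.6], "gripper": 0.25}, {"dr": [0, 0, 0], "slide": [0, 0, -0.9], "gripper": 0.25}, {"dr": [0, 0, 0], "slide": [0, 0, -1.2], "gripper": 0.25}, {"dr": [0, 0, 0], "slide": [0, 0, -1.5], "gripper": 0.25}, {"dr": [0, 0, 0], "slide": [0, 0, -1.8], "gripper": 0.25}, {"dr": [0, 0, 0], "slide": [0, 0, -1.8], "gripper": 0.25}]}}

```text
clock: 11.25
eef_pos: [581.7, 76.9, 86.3]
orientation: [0.49, 0.511, 0.489, -0.509]
wrist_force: [-4.3, 5.3, 23.9]
finger_gap: 59.3
```

```bash
python3 - <<'E'
from h import *
show()
i=get_image("side")[:,:,::-1];cv2.imwrite("pics/c7.png",cv2.resize(i[110:240,240:390],(750,600),interpolation=cv2.INTER_CUBIC))
for n in["plaque","plaque_lead","plaque_trail"]:
    print(n,[([round(float(v)) for v in d["centre"]],round(d["conf"],2)) for d in spot_point(n,"side") if d["centre"][1]>-70])
E
```

```text
11.25 [581.7  76.9  86.3] [-4.3  5.3 23.9] 59.3
[[0.003, 0.999, -0.04], [0.001, -0.04, -0.999], [-1.0, 0.003, -0.001]] [0.02 0.59 1.78 0.   0.76 0.06]
plaque [([579, 76, 59], 0.69)]
plaque_lead [([577, 67, 15], 0.6)]
plaque_trail [([578, 101, 87], 0.59)]
```

Call:
{"op": "arm_command", "data": {"moves": [{"dr": [0, 0, 0], "slide": [-0.4, 0, -0.2], "gripper": 0.25}, {"dr": [0, 0, 0], "slide": [-0.8, 0, -0.4], "gripper": 0.25}, {"dr": [0, 0, 0], "slide": [-1.4, 0, -0.4], "gripper": 0.25}, {"dr": [0, 0, 0], "slide": [-2.0, 0, 0], "gripper": 0.25}, {"dr": [0, 0, 0], "slide": [-2.0, 0, 0], "gripper": 0.25}, {"dr": [0, 0, 0], "slide": [-2.0, 0, 0], "gripper": 0.25}]}}

```text
clock: 12.05
eef_pos: [581.0, 75.6, 103.8]
orientation: [0.49, 0.51, 0.49, -0.51]
wrist_force: [-0.1, 0.4, 0.6]
finger_gap: 59.6
```

```bash
python3 - <<'E'
from h import *
show()
i=get_image("side")[:,:,::-1];cv2.imwrite("pics/c8.png",cv2.resize(i[110:240,240:390],(750,600),interpolation=cv2.INTER_CUBIC))
for n in["plaque","plaque_lead","plaque_trail"]:
    print(n,[([round(float(v)) for v in d["centre"]],round(d["conf"],2)) for d in spot_point(n,"side") if d["centre"][1]>-70])
E
```

```text
12.05 [581.   75.6 103.8] [-0.1  0.4  0.6] 59.6
[[0.0, 0.999, -0.04], [0.0, -0.04, -0.999], [-1.0, 0.0, -0.0]] [0.02 0.57 1.77 0.   0.81 0.06]
plaque [([580, 114, 30], 0.92)]
plaque_lead [([575, 71, 19], 0.89)]
plaque_trail [([579, 154, 16], 0.64), ([602, 72, -1], 0.61)]
```

View pics/c8.png

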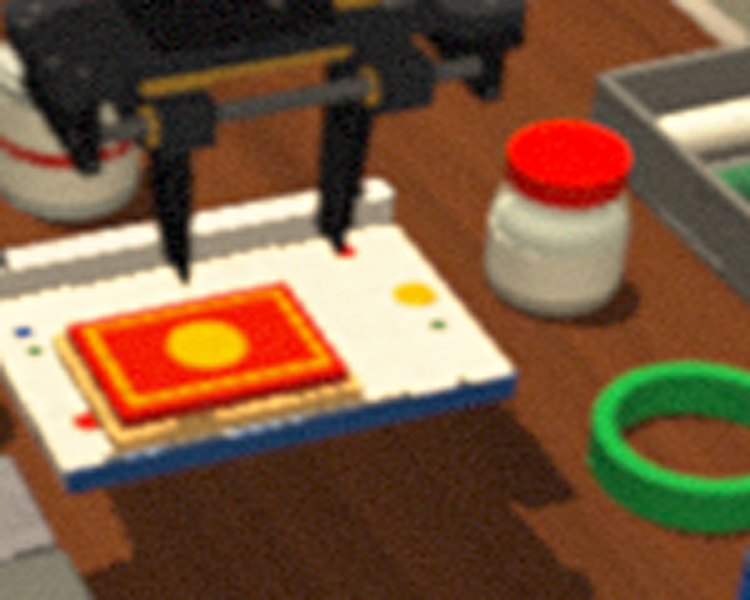

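The side view shows the plaque flat on the board, red face up, near side at crop (120–355, 440–385), just past the blue edge. Now I'll retreat and lower the fingers behind it, then push.

Call:
{"op": "arm_command", "data": {"moves": [{"dr": [0, 0, 0], "slide": [0, 0, 1.5], "gripper": 0.25}, {"dr": [0, 0, 0], "slide": [0, 0, 3.2], "gripper": 0.25}, {"dr": [0, 0, 0], "slide": [2, 0, 3.2], "gripper": 0.25}, {"dr": [0, 0, 0], "slide": [5, 0, 3.2], "gripper": 0.25}, {"dr": [0, 0, 0], "slide": [7.5, 0, 3.2], "gripper": 0.25}, {"dr": [0, 0, 0], "slide": [8.5, 0, 3.2], "gripper": 0.25}, {"dr": [0, 0, 0], "slide": [8.8, 0, 3.2], "gripper": 0.25}, {"dr": [0, 0, 0], "slide": [8.8, 0, 3.2], "gripper": 0.25}]}}

```text
clock: 13.05
eef_pos: [580.0, 43.3, 16.1]
orientation: [0.49, 0.51, 0.49, -0.51]
wrist_force: [-0.9, 0.2, -0.2]
finger_gap: 59.8
```

Call:
{"op": "arm_command", "data": {"moves": [{"dr": [0, 0, 0], "slide": [0, 0, -0.6], "gripper": 0.25}, {"dr": [0, 0, 0], "slide": [0, 0, -1.2], "gripper": 0.25}, {"dr": [0, 0, 0], "slide": [0, 0, -1.8], "gripper": 0.25}, {"dr": [0, 0, 0], "slide": [0, 0, -2.4], "gripper": 0.25}, {"dr": [0, 0, 0], "slide": [0, 0, -3.0], "gripper": 0.25}, {"dr": [0, 0, 0], "slide": [0, 0, -3.6], "gripper": 0.25}, {"dr": [0, 0, 0], "slide": [0, 0, -4.2], "gripper": 0.25}, {"dr": [0, 0, 0], "slide": [0, 0, -4.8], "gripper": 0.25}, {"dr": [0, 0, 0], "slide": [0, 0, -5.2], "gripper": 0.25}, {"dr": [0, 0, 0], "slide": [0, 0, -5.4], "gripper": 0.25}]}}

```text
clock: 14.05
eef_pos: [581.8, 98.3, 15.7]
orientation: [0.49, 0.51, 0.49, -0.51]
wrist_force: [0.2, -1.3, 1.1]
finger_gap: 59.8
```

Call:
{"op": "arm_command", "data": {"moves": [{"dr": [0, 0, 0], "slide": [0, 0, -0.2], "gripper": 0.25}, {"dr": [0, 0, 0], "slide": [0, 0, -0.4], "gripper": 0.25}]}}

```text
clock: 14.25
eef_pos: [582.0, 101.8, 15.7]
orientation: [0.49, 0.51, 0.49, -0.51]
wrist_force: [-0.1, -1.5, 1.1]
finger_gap: 59.6
```

Call:
{"op": "arm_command", "data": {"moves": [{"dr": [0, 0, 0], "slide": [0, 0, -0.15], "gripper": 0.25}, {"dr": [0, 0, 0], "slide": [0, 0, -0.3], "gripper": 0.25}]}}

```text
clock: 14.45
eef_pos: [582.0, 104.2, 15.7]
orientation: [-0.49, -0.509, -0.49, 0.51]
wrist_force: [-0.2, -15.2, 2.7]
finger_gap: 59.8
```

Rail contact at the expected place. One more gentle press, then withdraw and look.

Call:
{"op": "arm_command", "data": {"moves": [{"dr": [0, 0, 0], "slide": [0, 0, -0.1], "gripper": 0.25}, {"dr": [0, 0, 0], "slide": [0, 0, -0.1], "gripper": 0.25}, {"dr": [0, 0, 0], "slide": [0, 0, -0.1], "gripper": 0.25}]}}

```text
clock: 14.75
eef_pos: [582.0, 104.1, 15.7]
orientation: [-0.49, -0.509, -0.49, 0.51]
wrist_force: [-1.5, -14.3, 0.8]
finger_gap: 59.7
```

Call:
{"op": "arm_command", "data": {"moves": [{"dr": [0, 0, 0], "slide": [0, 0, 0.5], "gripper": 0.25}, {"dr": [0, 0, 0], "slide": [0, 0, 1.5], "gripper": 0.25}, {"dr": [0, 0, 0], "slide": [0, 0, 3], "gripper": 0.25}, {"dr": [0, 0, 0], "slide": [-4, 0, 6], "gripper": 0.25}, {"dr": [0, 0, 0], "slide": [-8, 0, 10], "gripper": 0.25}, {"dr": [0, 0, 0], "slide": [-12, 0, 15], "gripper": 0.25}, {"dr": [0, 0, 0], "slide": [-14, 0, 20], "gripper": 0.25}, {"dr": [0, 0, 0], "slide": [-14, 0, 25], "gripper": 0.25}, {"dr": [0, 0, 0], "slide": [-14, 0, 29], "gripper": 0.25}, {"dr": [0, 0, 0], "slide": [-14, 0, 32], "gripper": 0.25}, {"dr": [0, 0, 0], "slide": [-14, 0, 32], "gripper": 0.25}, {"dr": [0, 0, 0], "slide": [-14, 0, 32], "gripper": 0.25}]}}

```text
clock: 15.95
eef_pos: [568.6, -215.3, 155.4]
orientation: [0.489, 0.51, 0.49, -0.51]
wrist_force: [-0.1, -0.1, -0.6]
finger_gap: 59.3
```

```bash
python3 - <<'E'
from h import *
show()
t=get_image("top")[:,:,::-1];s=get_image("side")[:,:,::-1]
cv2.imwrite("pics/t9.png",t)
cv2.imwrite("pics/c9.png",np.hstack([cv2.resize(t[100:250,170:320],(400,400),interpolation=cv2.INTER_CUBIC),cv2.resize(s[110:260,210:360],(400,400),interpolation=cv2.INTER_CUBIC)]))
for c in("top","side"):
  for n in["plaque","plaque_lead","plaque_trail","tin_yellow","tin_cream","tape","brush","jar","dropper"]:
    print(c,n,[([round(float(v)) for v in d["centre"]],round(d["conf"],2)) for d in spot_point(n,c) if d["centre"][1]>-130 and d["conf"]>.5])
E
```

```text
15.95 [ 568.6 -215.3  155.4] [-0.1 -0.1 -0.6] 59.3
[[-0.0, 0.999, -0.042], [0.001, -0.042, -0.999], [-1.0, -0.0, -0.0]] [-0.47  0.53  1.67  0.    0.95 -0.43]
top plaque [([578, 156, 27], 0.64)]
top plaque_lead [([581, 114, 16], 0.76)]
top plaque_trail [([587, 194, 19], 0.78), ([586, 294, 1], 0.68)]
top tin_yellow [([464, 145, -2], 0.62)]
top tin_cream [([583, 292, 5], 0.9)]
top tape [([744, -7, 0], 0.71)]
top brush []
top jar [([757, 131, 0], 0.78)]
top dropper [([723, -110, -1], 0.56)]
side plaque [([580, 158, 30], 0.92)]
side plaque_lead [([577, 114, 20], 0.69)]
side plaque_trail [([581, 198, 16], 0.8)]
side tin_yellow [([462, 143, 2], 0.75)]
side tin_cream [([585, 293, -1], 0.95)]
side tape []
side brush [([457, -15, 3], 0.6)]
side jar []
side dropper [([721, -112, 0], 0.6)]
```

View pics/c9.png

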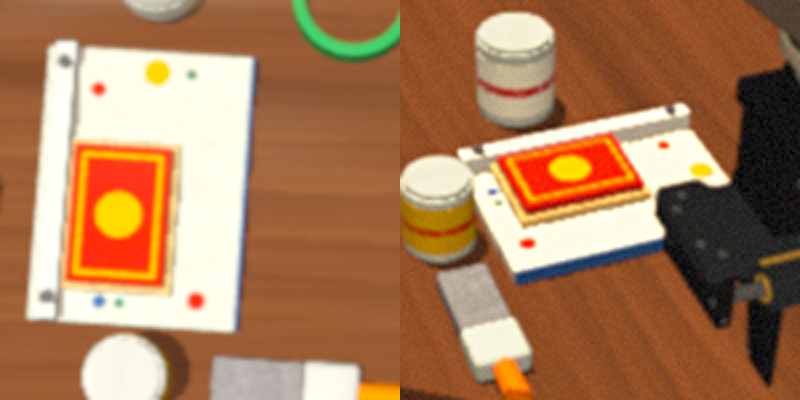

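Both views show the plaque red face up against the rail with no gap, parallel to it and touched by nothing. The bystanders that were found again are unmoved. Handing in.

```bash
python3 -c "
from plant import *
print(finish_job())"
```

```text
the job is handed in; nothing more can be done
None
```

The plaque is turned over and flush against the metal rail, red face up. I handed the job in at about 17 s of the 64 s allowed.

**What I did:** Using two spread fingertips, I pushed the plaque to the blue edge, tipped it up in an arc and took it past upright. It stayed in contact with the edge throughout and fell onto the board. I then pushed it along the board to the rail.

**Flushness:** The rail was reached at the expected position, with a steady contact force of about 15 N. Both final pictures show no gap at the rail. The networks put the plaque's far side at y ≈ 194–198 mm, against about 196 mm for the rail. That estimate is only good to about 4 mm, so it supports flushness but does not prove it.

**Bystanders:** The tins, tape, jar, brush and dropper that the networks found again were within about 5 mm of where they started. In the last check some were missed by one camera (brush by the top, tape and jar by the side), but the other camera found each of those.

**Odd readings:** Past upright, the fingers briefly pressed down on the panel's edge. The highest reading I saw was about 40 N at the wrist, from the fingertips. That is under the 120 N wrist limit, and the gripper's body touched nothing. My first pixel fit of the rail's angle (7.8°) disagreed with the board edge (−2.3°), so I discarded it.

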